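Hold the doming block against the jig's fence

TASK

A colleague is about to screw the brass-coloured doming block (the cube with round hollows) to its board: stand the block on the bare end of the wooden jig board, square in front of the middle of the upright steel fence, and let go of it. Then take the slide by its black grip post and push it along until its sprung pad presses the block flat against the fence with a steady 10 N or so, which is when the pad is pushed about half-way in on its spring; never push the pad all the way in. Finish while holding the slide there (it springs back if let go), and leave the other things on the bench where they are.

Things in the scene. Friction and masses are not known exactly. Their poses are not given: they have to be found in the camera images.
- block_center (a point): Centre of the doming block: a loose 42 mm cube with round hollows in its faces, brass, about 0.3 to 0.5 kg, standing on the bench. Axes along its edges, z up.
- block: The same doming block; origin at the centre of its underside, 21 mm below block_center.
- jig: Wooden jig board, fixed to the bench, 220 (x) x 90 (y) x 12 mm; origin at the centre of its underside. Its own +x is the pressing direction, from the slide to the fence; z up. All jig coordinates below are in this frame. Two guide strips 9 mm high (y = +-24 to +-34 mm) run from x = -110 to +20 mm; the board is bare from x = +20 mm to the fence.
- fence: Upright steel plate across the end of the board, 80 mm wide (y), 12 mm thick, its top 36 mm above the board (48 mm above the bench); origin = the jig's origin. Its working face looks to -x at jig x = +95 mm.
- seat (a point): Where the centre of the block is when it stands on the board, centred, touching the fence: jig (74, 0, 33) mm. Axes as the jig's. The block may be stood some mm short of it: the pad pushes it home.
- slide: Aluminium slide block, 38 (x) x 46 (y) x 36 mm, top 49 mm above the bench, running between the guide strips along jig +x; origin on the bench plane under its centre, at jig x = -89 mm + its travel. It starts with 0 to 40 mm of travel and has at most 125 mm; about 1.5 N of friction. On its top stands the black grip post, 16 (x) x 26 (y) mm, from 49 to 107 mm above the bench.
- grip_center (a point): Point on the axis of the grip post, 82 mm above the bench, a good height to pinch it (its own axes as the jig's).
- pad_face (a point): Centre of the face of the sprung pad, 33 mm above the bench; axes as the jig's. The pad (8 mm thick, 36 wide, 30 high) sits on a steel plunger in front of the slide. With the spring free there are 28 mm between the slide's front and the pad's back, and the pad's face stands 55 mm ahead of the slide's centre.
- plunger (a joint): How far the pad is pushed in towards the slide, in m: 0 free, 0.028 fully in. Spring of 700 N/m without preload, so 0.014 (half-way) is about 10 N.
- tape: Bystander: roll of tape, 72 mm across, 18 mm high.
- bowl: Bystander: small steel bowl, 68 mm across, 27 mm high.
- tin: Bystander: flat round tin, 68 mm across, 13 mm high.
- pliers: Bystander: flat pliers lying, 135 mm long.
- glue: Bystander: glue bottle, 29 mm across, 79 mm high.
- loupe: Bystander: eye loupe, 34 mm across, 30 mm high.
- calliper: Bystander: calliper lying, 155 mm long.
There are look-alikes about, which are no part of the job. Leave any blue or pink look-alike of the block alone.

How it is judged:
On the way, in this order (a step that is already met when the one before it is completed fails the run):
1. the block stands on the bare end of the board in front of the fence, let go, the pad not yet pressing (x of block_center in the frame of seat between -0.035 and 0.004 m and y of block_center in the frame of seat between -0.02 and 0.02 m and z of block_center in the frame of seat between -0.004 and 0.004 m and contact force between the fingers and block below 0.1 N and linear speed of block below 0.02 m/s and value of joint plunger below 0.004 m), for 0.2 s.
2. the slide's pad presses the block against the fence with 6 to 14 N (pad pushed in 8.6 to 20 mm), the robot holding the slide (value of joint plunger between 0.0086 and 0.02 m and contact force between block and fence above 1.5 N and contact force between any of the fingers, the arm and slide above 2 N), for 0.3 s.
At the end, for the whole second after the job is handed in: The robot still holds the slide: the pad, pushed in 8.6 to 20 mm (6 to 14 N), presses the block against the fence; the block stands flat on the board, square (within 4 degrees), within 12 mm of its centre line, not touched by the robot; all at rest (all of step 2 and contact force between block and fence below 15 N and contact force between each of the fingers, the arm and block below 0.1 N and x of block_center in the frame of seat between -0.004 and 0.004 m and y of block_center in the frame of seat between -0.012 and 0.012 m and z of block_center in the frame of seat between -0.004 and 0.004 m and (angle between the x axis of block and the x axis of jig, either way round below 0.07 rad or angle between the x axis of block and the y axis of jig, either way round below 0.07 rad or angle between the x axis of block and the z axis of jig, either way round below 0.07 rad) and linear speed of each of block, slide below 0.01 m/s); the arm keeps its last pose, push and grip.
It fails at once if the pad is pushed all the way in on its spring (value of joint plunger above 0.0265 m).
It fails at once if a bystander is moved by more than 20 mm (distance of any of tape, bowl, tin, pliers, glue, loupe, calliper from where it was at the start of the episode above 0.02 m).
It also fails if it takes over 51 s, if anything falls off the work surface, if the arm or the gripper's body presses on something with over 40 N, if the wrist force passes 120 N, or if a joint passes its speed limit or range.

ROBOT

A 6-joint arm with a two-finger parallel gripper is mounted at the origin on a cart in front of the work surface, level with it; the furniture and walls round the work are solid. World frame = base frame: x ahead of the robot, y to its left, z up, the work surface at z = 0. Lengths are in m, angles in rad, forces in N, time in s.
With the tool pointing down it reaches from about 0.3 to 0.75 m from the base axis. Payload 8.5 kg.
Tool frame: the origin (TCP) lies on the centre line of the jaws, within the pads' length; the fingertips stand 8 mm ahead of it and the grasp point (between the pads) lies 11 mm behind it (bot.tcp_to_tips is the x of the fingertips in the tool frame, in m); x points along the fingers, z is the direction in which the jaws open and shut, and the axes are right-handed (so a half turn about x gives the same grasp; the last joint's range is limited). The gripper opens to 85 mm and grips with 20 to 120 N. Pads are 22 mm wide; open, the fingers measure 114 mm over their backs; the gripper's body (76 mm by 85 mm) begins 54 mm behind the grasp point. The pads swing forward as they close: fully open they stand 13 mm farther back than shut.
Start: joints at [0.929, 0.381, 1.297, -0, 1.464, -0.215], TCP at [0.228, 0.501, 0.239] pointing down, gripper open.
Joint ranges: [-3.11, 3.11], [-0.89, 2.33], [0.22, 2.48], [-1.42, 4.56], [0.17, 2.85], [-2.88, 2.88]. Speed limits (rad/s): [2.39, 2.39, 3.14, 3.14, 3.14, 3.14].

INTERFACE

Orientations are given as a 3x3 rotation matrix whose columns are the frame's x, y, z axes.
In Python, from station import bot gives the robot as it stands. The module is installed in compiled form; this text tells all that it offers.
- The arm moves only by the tool servo_tool, never from a script. Its argument "rows" is a list of rows, each an object of numbers: "tx", "ty", "tz": the shift along the tool's x, y, z in mm; "ax", "ay", "az": the turn, a rotation vector about the tool's x, y, z in rad. In form: [{"tx": .., "ty": .., "tz": .., "ax": .., "ay": .., "az": ..}, ...]. A call has 1 to 20 rows; each row is the pose to reach, as a shift and turn from the pose commanded when the call began, along the tool's axes at that moment; what a row does not reach only later rows make up. A row lasts 1/8 s, in which the tool goes at most 62.5 mm and 10.7 degrees, less where a joint would pass 70% of its speed; a pose out of reach is approached as far as the arm can. A call with a gripper value outside its range is refused whole. "grip" is the finger opening in mm, from 0 to 85.4, set as the call begins (left out, the last holds). The fingers move at their own pace and stop on an object; "force" is the grip in N (left out, the last holds). Time passes only in rows, so rows that repeat a pose let the fingers close. It gives the time, the measured TCP pose, the force and the opening at its end, in the units of the state.
- bot.get_obs(): the state, without advancing time (a new reading comes with each control period).
- bot.read_camera(name): name is "side" or "top" or "wrist"; returns a dict with "image" (420x560x3 uint8, blue, green, red), "fx", "fy", "cx", "cy" (pixels), "xyz" and "orientation" of the camera in the world. Camera axes: x right, y down, z forward; pixel columns grow to the right and rows downward; lengths in m; the calibration is good to about 2 mm. A picture is of the moment at which its call begins. There is no depth.
- bot.close_job(): hands the job in, once; it reports no verdict.
The state is a dict: "time": time; "q": joint angles; "joint_vel": joint speeds; "tau": joint torques, N m; "ee_pos": TCP position; "orientation": TCP orientation; "force": force on the tool from outside, world axes, zero at the start; "moment": the same for the moment, N m; "grip_width": finger opening in m.
Only numpy, scipy, OpenCV 4.12 (cv2) and the standard library are available. Lean on these libraries where they do the work, as an engineer would, in place of code of your own. Each camera call takes 0.05 s, during which the arm holds its last target.

## Working session

There is one attempt and no reset: what is moved stays moved. The work goes in short steps, Python scripts to look and compute and a tool call to move; the robot and the scene stay as the last step left them, time stands still between calls to the robot, and variables do not carry over. Pictures are saved under pics/ and viewed, and the job is handed in when it is done.

Besides the shell and the picture viewer there is one more tool, called after "Request:" as a command line: name --argument value ..., lists and objects as JSON in quotes. servo_tool: Moves the arm, as the interface text tells. Its arguments: {"type":"object","properties":{"rows":{"type":"array","items":{"type":"object","properties":{"tx":{"type":"number"},"ty":{"type":"number"},"tz":{"type":"number"},"ax":{"type":"number"},"ay":{"type":"number"},"az":{"type":"number"}}}},"grip":{"type":"number"},"force":{"type":"number"}},"required":["rows"]}

```bash
mkdir -p pics; cat > h.py <<'E'
import numpy as np, cv2
from station import bot
def snap(n,f):
    c=bot.read_camera(n); cv2.imwrite('pics/'+f,c['image']); np.savez('pics/'+f+'.npz',**{k:np.array(v) for k,v in c.items()}); return c
def load(f): return dict(np.load('pics/'+f+'.npz'))
def ray(c,u,v):
    d=np.array([(u-c['cx'])/c['fx'],(v-c['cy'])/c['fy'],1.]); return np.array(c['xyz']),np.array(c['orientation'])@d
def onz(c,u,v,z):
    o,d=ray(c,u,v); return o+d*(z-o[2])/d[2]
def proj(c,p):
    q=np.array(c['orientation']).T@(np.array(p)-c['xyz']); return c['fx']*q[0]/q[2]+c['cx'],c['fy']*q[1]/q[2]+c['cy']
E
python3 - <<'E'
from h import *
np.set_printoptions(precision=4,suppress=True)
for n in ['top','side','wrist']:
    c=snap(n,n+'0.png'); print(n,c['fx'],c['xyz']); print(np.array(c['orientation']))
o=bot.get_obs(); print(o['time'],o['ee_pos'],o['force'],o['grip_width'],bot.tcp_to_tips);print(np.array(o['orientation']))
E
```

```text
top 384.1325181447678 [0.2785 0.293  1.1441]
[[-0.0057 -0.9823  0.187 ]
 [-0.9997  0.0009 -0.0257]
 [ 0.025  -0.1871 -0.982 ]]
side 477.44000115435483 [ 0.0734 -0.6271  0.8078]
[[ 0.9153 -0.2378  0.325 ]
 [-0.4026 -0.5514  0.7306]
 [ 0.0054 -0.7996 -0.6005]]
wrist 312.3860523953167 [0.1533 0.5347 0.3751]
[[ 0.413   0.8638  0.2886]
 [ 0.9107 -0.3913 -0.132 ]
 [-0.0011  0.3173 -0.9483]]
0.15 [0.2275 0.5005 0.2389] [0.4064 0.1865 0.2541] 0.08572434166769449 0.008
[[-0.0007 -0.9103  0.4139]
 [-0.0009  0.4139  0.9103]
 [-1.      0.0003 -0.0011]]
```

View pics/top0.png

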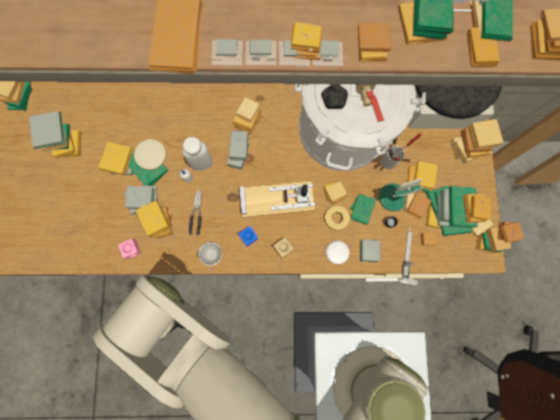

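View pics/side0.png

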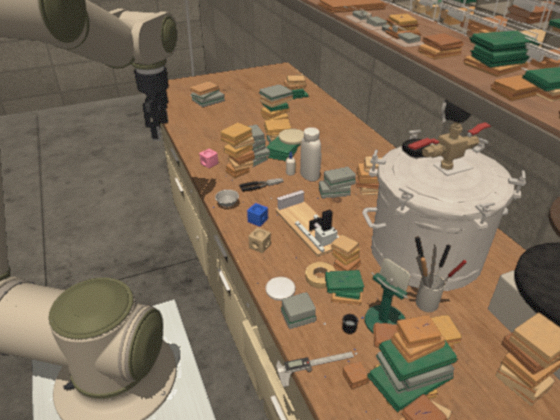

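View pics/wrist0.png

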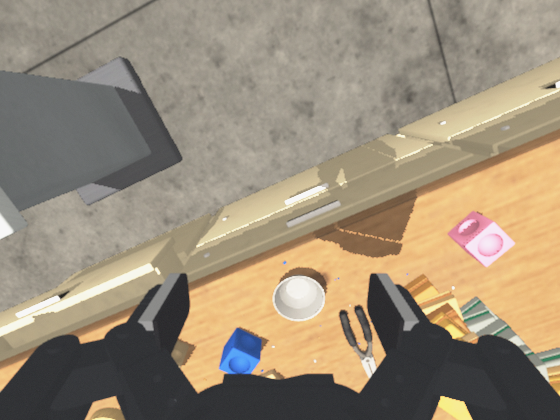

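```bash
python3 - <<'E'
from h import *
a=cv2.imread('pics/top0.png')[175:265,225:350]; a=cv2.resize(a,None,fx=6,fy=6,interpolation=cv2.INTER_CUBIC)
cv2.imwrite('pics/top0c.png',a)
a=cv2.imread('pics/side0.png')[180:260,235:350]; a=cv2.resize(a,None,fx=6.5,fy=6.5,interpolation=cv2.INTER_CUBIC)
cv2.imwrite('pics/side0c.png',a)
E
```

```text
(no output)
```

View pics/top0c.png

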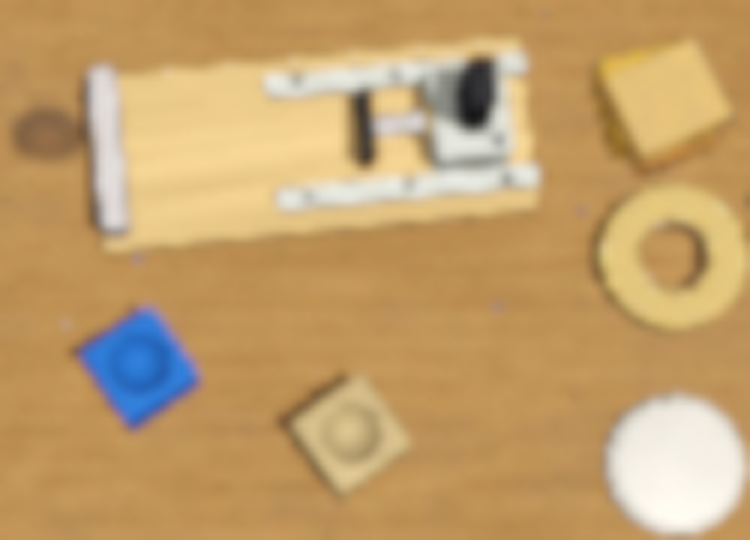

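View pics/side0c.png

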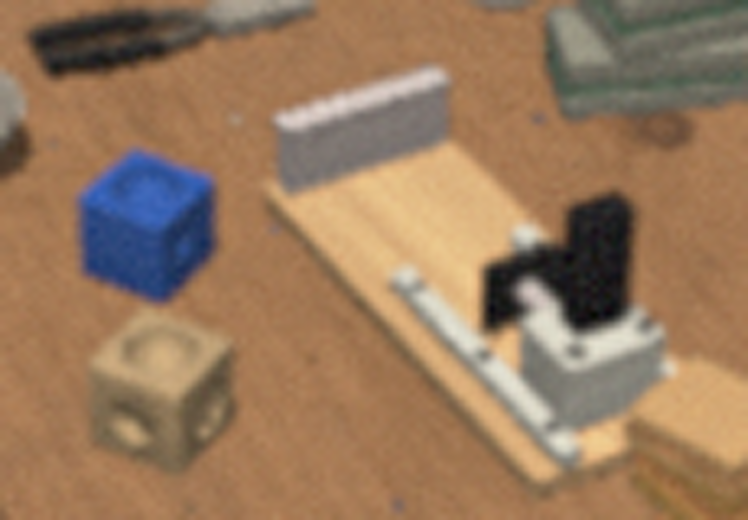

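The candidates are the brass cube at top (284,247), the blue one at (248,236), the pink one at (128,248) and the wooden or yellow book stacks, for example (336,191). The brass cube with hollows at (284,247) matches the description, and the crop confirms it. The jig has its fence at the left (241,200) and the slide at the right (303,194).

```bash
python3 - <<'E'
from h import *
np.set_printoptions(precision=4,suppress=True)
c=load('top0.png')
f=lambda x,y,z: onz(c,(x+.5)/6-.5+225,(y+.5)/6-.5+175,z)
P=[f(*p,.042) for p in [(287,425),(345,493),(410,440),(358,378)]]
print('block',np.mean(P,0)); e=P[1]-P[0]; print([np.degrees(np.arctan2(*(P[(i+1)%4]-P[i])[1::-1]))%90 for i in range(4)],[np.linalg.norm(P[(i+1)%4]-P[i]) for i in range(4)])
# fence top corners z=.048 : far edge and working edge
F=[f(*p,.048) for p in [(88,68),(114,66),(128,230),(102,234)]]
print('fence',np.array(F)); ctr=np.mean(F,0)
# strips ends z=.021
S=[f(*p,.021) for p in [(265,85),(526,60),(278,198),(540,177)]]
print('strips',np.array(S))
for a,b in((0,1),(2,3)): d=S[a]-S[b]; print(np.degrees(np.arctan2(d[1],d[0])),np.linalg.norm(d))
d=(S[0]-S[1])+(S[2]-S[3]); d[2]=0;d/=np.linalg.norm(d)
print('dir',d,'fence c',ctr,'seat',ctr-d*.027, 'jig O from fence',ctr-d*.101,'from strips',np.mean(S,0)+d*.045)
print('grip top z.107',f(480,78,.107))
print('pad top',f(362,125,.048))
E
```

```text
block [0.3925 0.2504 0.042 ]
[np.float64(40.218026240651), np.float64(38.78372239356843), np.float64(39.47328362291771), np.float64(33.3948216993261)] [np.float64(0.04268970908115863), np.float64(0.04024733244965981), np.float64(0.0388257973107795), np.float64(0.0410299697944257)]
fence [[0.5718 0.3776 0.048 ]
 [0.5728 0.3649 0.048 ]
 [0.491  0.3573 0.048 ]
 [0.489  0.3698 0.048 ]]
strips [[0.5703 0.2909 0.021 ]
 [0.5834 0.1592 0.021 ]
 [0.5124 0.2845 0.021 ]
 [0.523  0.1535 0.021 ]]
95.68476854757051 0.13237151477513848
94.6502932147896 0.13141702720832432
dir [-0.0901  0.9959  0.    ] fence c [0.5312 0.3674 0.048 ] seat [0.5336 0.3405 0.048 ] jig O from fence [0.5403 0.2668 0.048 ] from strips [0.5432 0.2669 0.021 ]
grip top z.107 [0.5514 0.1911 0.107 ]
pad top [0.5432 0.2436 0.048 ]
```

```bash
cat >> h.py <<'E'
from scipy.spatial.transform import Rotation as Ro
def goal(p,yawdeg,p0=None):
    o=bot.get_obs(); R0=np.array(o['orientation']); 
    y=np.radians(yawdeg); x=np.array([0,0,-1.]); z=np.array([np.cos(y),np.sin(y),0]); Rt=np.column_stack([x,np.cross(z,x),z])
    s=R0.T@(np.array(p)-np.array(o['ee_pos']))*1000
    a=Ro.from_matrix(R0.T@Rt).as_rotvec()
    print('t',o['time'],'shift mm',s.round(1),'rot',a.round(4))
E
python3 - <<'E'
from h import *
goal([.3925,.2504,.16],38.5)
E
```

```text
t 0.15 shift mm [  79.  -253.7 -159.3] rot [ 0.4721 -0.0011  0.    ]
```

Request:
servo_tool --rows '[{"tx": 10, "ty": -45, "tz": -28, "ax": 0.08}, {"tx": 25, "ty": -90, "tz": -57, "ax": 0.18}, {"tx": 40, "ty": -135, "tz": -85, "ax": 0.28}, {"tx": 55, "ty": -180, "tz": -113, "ax": 0.38}, {"tx": 70, "ty": -225, "tz": -141, "ax": 0.472}, {"tx": 79, "ty": -253.7, "tz": -159.3, "ax": 0.472}, {"tx": 79, "ty": -253.7, "tz": -159.3, "ax": 0.472}, {"tx": 79, "ty": -253.7, "tz": -159.3, "ax": 0.472}]' --grip 85 --force 40

```text
invalid input
```

```bash
python3 - <<'E'
from h import *
c=snap('wrist','w1.png')
print(c['xyz'],proj(c,[.3925,.2504,.042]))
t=snap('top','t1.png')
E
```

```text
[0.15327321 0.53469575 0.37516632] (np.float64(159.8400586387047), np.float64(369.8119129306939))
```

View pics/w1.png

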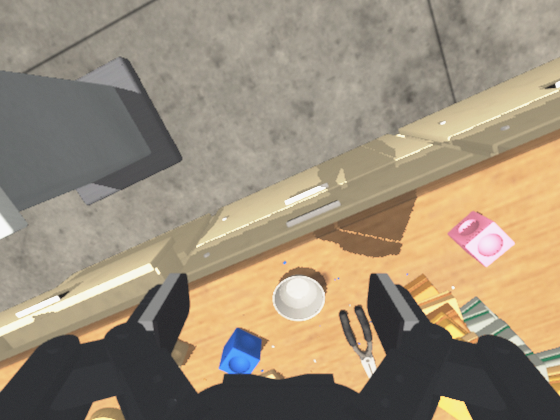

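The move was refused, so the arm hasn't moved. I'll resend it with all six numbers in every row.

Request:
servo_tool --rows '[{"tx": 10, "ty": -45, "tz": -28, "ax": 0.08, "ay": 0, "az": 0}, {"tx": 25, "ty": -90, "tz": -57, "ax": 0.18, "ay": 0, "az": 0}, {"tx": 40, "ty": -135, "tz": -85, "ax": 0.28, "ay": 0, "az": 0}, {"tx": 55, "ty": -180, "tz": -113, "ax": 0.38, "ay": 0, "az": 0}, {"tx": 70, "ty": -225, "tz": -141, "ax": 0.472, "ay": 0, "az": 0}, {"tx": 79, "ty": -254, "tz": -159, "ax": 0.472, "ay": 0, "az": 0}, {"tx": 79, "ty": -254, "tz": -159, "ax": 0.472, "ay": 0, "az": 0}, {"tx": 79, "ty": -254, "tz": -159, "ax": 0.472, "ay": 0, "az": 0}]' --grip 85 --force 40

```text
time: 1.25
ee_pos: [0.3928, 0.2511, 0.1605]
orientation: [[0.0, -0.623, 0.783], [0.0, 0.783, 0.623], [-1.0, 0.0, 0.0]]
force: [0.0, -0.1, -0.1]
grip_width: 0.0852
```

```bash
python3 - <<'E'
from h import *
c=snap('wrist','w2.png')
print(c['xyz'],proj(c,[.3925,.2504,.042]))
E
```

```text
[0.34197632 0.31530862 0.29678487] (np.float64(276.795534198961), np.float64(209.6026463027858))
```

View pics/w2.png

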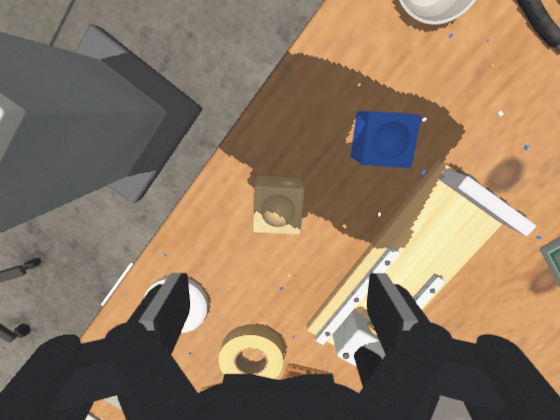

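The brass cube is at about (278,210), within 2 px of the prediction, and its edges are parallel to the jaws. The blue cube is clear at (388,138) and the fence is at (490,200).

```bash
python3 - <<'E'
from h import *
a=cv2.imread('pics/w2.png')
cv2.imwrite('pics/w2a.png',cv2.resize(a[165:245,235:325],None,fx=7,fy=7,interpolation=cv2.INTER_CUBIC))
cv2.imwrite('pics/w2b.png',cv2.resize(a[155:370,300:545],None,fx=2.7,fy=2.7,interpolation=cv2.INTER_CUBIC))
E
```

```text
(no output)
```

View pics/w2a.png

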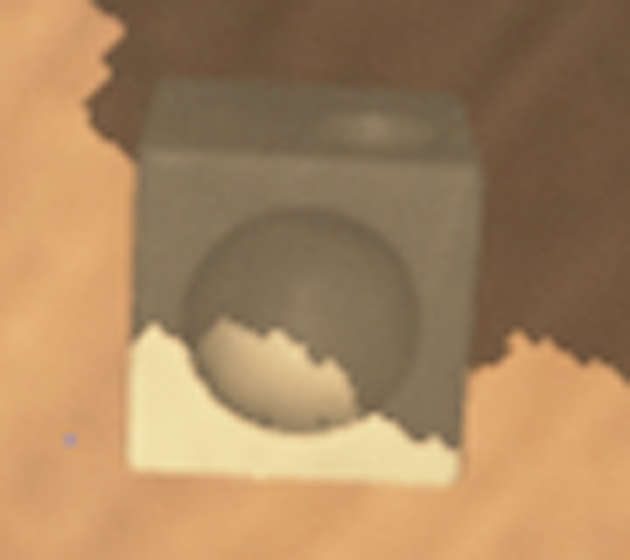

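View pics/w2b.png

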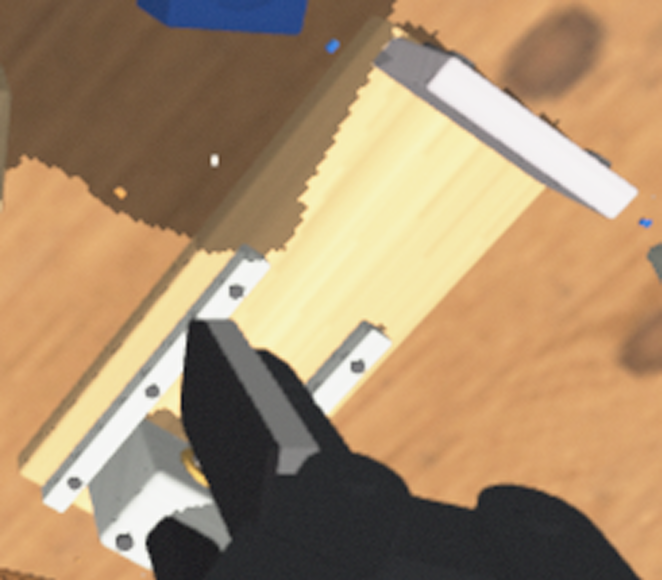

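```bash
python3 - <<'E'
from h import *
np.set_printoptions(precision=4,suppress=True)
c=load('w2.png')
f=lambda x,y,z: onz(c,(x+.5)/7-.5+235,(y+.5)/7-.5+165,z)
P=[f(*p,.042) for p in [(137,154),(482,163),(458,485),(130,470)]]
print('block',np.mean(P,0));print([np.degrees(np.arctan2(*(P[(i+1)%4]-P[i])[1::-1]))%90 for i in range(4)],[np.linalg.norm(P[(i+1)%4]-P[i]) for i in range(4)])
g=lambda x,y,z: onz(c,(x+.5)/2.7-.5+300,(y+.5)/2.7-.5+155,z)
F=[g(378,66,.012),g(545,186,.012)]; print('fence foot',np.array(F)); d=F[1]-F[0]; print(np.linalg.norm(d),np.degrees(np.arctan2(d[1],d[0])))
print('fence top right',g(637,192,.048),g(613,218,.048))
E1=[g(545,190,.012),g(388,345,.012)];d=E1[0]-E1[1];print('edge',np.array(E1),np.degrees(np.arctan2(d[1],d[0])))
L=[g(270,262,.021),g(70,512,.021)];d=L[0]-L[1];print('strip',np.array(L),np.degrees(np.arctan2(d[1],d[0])),np.linalg.norm(d))
goal([.3925,.2504,.018],38.5)
E
```

```text
block [0.3936 0.2502 0.042 ]
[np.float64(37.02853920268952), np.float64(35.888991779869606), np.float64(35.7378293613161), np.float64(35.941371242315626)] [np.float64(0.041268098881923475), np.float64(0.04160571176756815), np.float64(0.04122289449617689), np.float64(0.040676250170749335)]
fence foot [[0.4981 0.3602 0.012 ]
 [0.5783 0.3678 0.012 ]]
0.08048860083621914 5.430205809248919
fence top right [0.5727 0.378  0.048 ] [0.5741 0.3678 0.048 ]
edge [[0.5795 0.3669 0.012 ]
 [0.5833 0.2884 0.012 ]] 92.76480380683391
strip [[0.5168 0.2858 0.021 ]
 [0.5335 0.158  0.021 ]] 97.448085910617 0.12891923539396719
t 1.3 shift mm [142.6  -0.7  -0.8] rot [ 0.0009  0.0004 -0.    ]
```

Request:
servo_tool --rows '[{"tx": 50, "ty": -0.5, "tz": 0, "ax": 0.04, "ay": 0, "az": 0}, {"tx": 100, "ty": -0.5, "tz": 0, "ax": 0.04, "ay": 0, "az": 0}, {"tx": 135, "ty": -0.5, "tz": 0, "ax": 0.04, "ay": 0, "az": 0}, {"tx": 143, "ty": -0.5, "tz": 0, "ax": 0.04, "ay": 0, "az": 0}, {"tx": 143, "ty": -0.5, "tz": 0, "ax": 0.04, "ay": 0, "az": 0}]'

```text
time: 1.92
ee_pos: [0.3935, 0.251, 0.0179]
orientation: [[0.001, -0.592, 0.806], [0.0, 0.806, 0.592], [-1.0, -0.0, 0.001]]
force: [0.4, 0.2, 0.4]
grip_width: 0.0848
```

Request:
servo_tool --rows '[{"tx": 0, "ty": 0, "tz": 0, "ax": 0, "ay": 0, "az": 0}, {"tx": 0, "ty": 0, "tz": 0, "ax": 0, "ay": 0, "az": 0}, {"tx": 0, "ty": 0, "tz": 0, "ax": 0, "ay": 0, "az": 0}, {"tx": 0, "ty": 0, "tz": 0, "ax": 0, "ay": 0, "az": 0}, {"tx": 0, "ty": 0, "tz": 0, "ax": 0, "ay": 0, "az": 0}, {"tx": 0, "ty": 0, "tz": 0, "ax": 0, "ay": 0, "az": 0}, {"tx": 0, "ty": 0, "tz": 0, "ax": 0, "ay": 0, "az": 0}, {"tx": 0, "ty": 0, "tz": 0, "ax": 0, "ay": 0, "az": 0}]' --grip 30 --force 50

```text
time: 2.92
ee_pos: [0.3937, 0.2505, 0.0183]
orientation: [[0.001, -0.591, 0.807], [0.001, 0.807, 0.591], [-1.0, -0.0, 0.001]]
force: [-1.4, -0.5, 8.2]
grip_width: 0.0413
```

Request:
servo_tool --rows '[{"tx": -30, "ty": 0, "tz": 0, "ax": 0, "ay": 0, "az": 0}, {"tx": -70, "ty": 0, "tz": 0, "ax": 0, "ay": 0, "az": 0}, {"tx": -100, "ty": 0, "tz": 0, "ax": 0, "ay": 0, "az": 0}, {"tx": -100, "ty": 0, "tz": 0, "ax": 0, "ay": 0, "az": 0}]'

```text
time: 3.42
ee_pos: [0.3939, 0.2506, 0.1186]
orientation: [[0.004, -0.591, 0.807], [0.001, 0.807, 0.591], [-1.0, -0.001, 0.004]]
force: [-0.1, 0.0, -5.1]
grip_width: 0.0415
```

```bash
python3 - <<'E'
from h import *
c=snap('wrist','w3.png'); s=snap('side','s3.png')
o=bot.get_obs(); print(o['force'],o['grip_width'])
goal([.541,.333,.118],5.3)
E
```

```text
[-0.1683097   0.93956588 -4.31341946] 0.04147159324674109
t 3.525 shift mm [ -2.  -20.7 168.6] rot [ 5.394e-01 -1.700e-03 -1.000e-04]
```

View pics/w3.png

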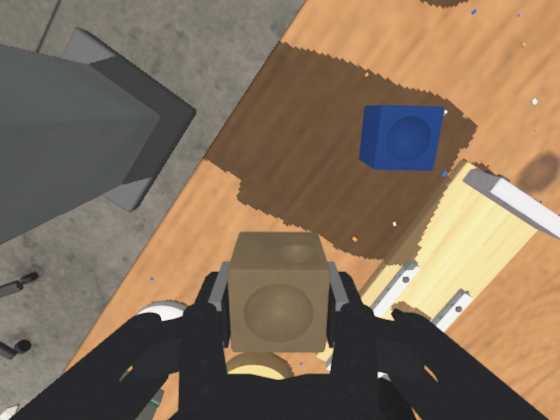

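View pics/s3.png

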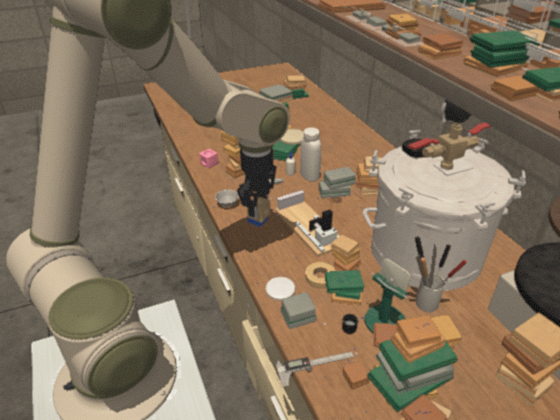

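The block is held squarely between the pads at wrist (280,290). Blue is undisturbed.

Request:
servo_tool --rows '[{"tx": -2, "ty": -8, "tz": 35, "ax": 0.12, "ay": 0, "az": 0}, {"tx": -2, "ty": -18, "tz": 75, "ax": 0.28, "ay": 0, "az": 0}, {"tx": -2, "ty": -28, "tz": 115, "ax": 0.42, "ay": 0, "az": 0}, {"tx": -2, "ty": -37, "tz": 147, "ax": 0.539, "ay": 0, "az": 0}, {"tx": -2, "ty": -37, "tz": 157, "ax": 0.539, "ay": 0, "az": 0}, {"tx": -2, "ty": -37, "tz": 157, "ax": 0.539, "ay": 0, "az": 0}, {"tx": -2, "ty": -37, "tz": 157, "ax": 0.539, "ay": 0, "az": 0}]'

```text
time: 4.4
ee_pos: [0.5408, 0.313, 0.1187]
orientation: [[-0.002, -0.094, 0.996], [-0.001, 0.996, 0.094], [-1.0, -0.001, -0.002]]
force: [-0.8, -0.2, -3.6]
grip_width: 0.0413
```

```bash
python3 - <<'E'
from h import *
c=snap('wrist','w4.png')
a=c['image'][100:360,100:460]; cv2.imwrite('pics/w4c.png',cv2.resize(a,None,fx=2.2,fy=2.2,interpolation=cv2.INTER_CUBIC))
E
```

```text
(no output)
```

View pics/w4.png

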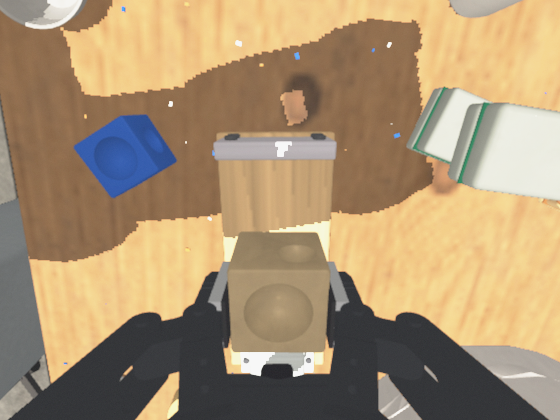

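View pics/w4c.png

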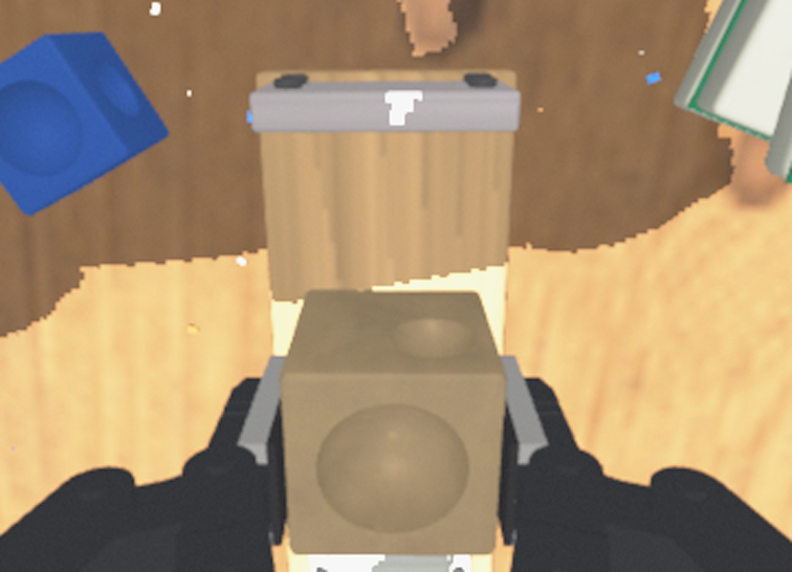

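```bash
python3 - <<'E'
from h import *
np.set_printoptions(precision=4,suppress=True)
c=load('w4.png');print(c['xyz'])
g=lambda x,y,z: onz(c,(x+.5)/2.2-.5+100,(y+.5)/2.2-.5+100,z)
F=[g(251,131,.048),g(519,130,.048),g(519,92,.048),g(251,93,.048)]
print(np.array(F)); d=F[1]-F[0]; print(np.linalg.norm(d),np.degrees(np.arctan2(d[1],d[0])))
fc=(F[0]+F[1])/2
print('board edges',g(272,270,.012),g(507,270,.012))
o=bot.get_obs();R=np.array(o['orientation']);
B=[g(*p,.1186+.024) for p in [(284,375),(502,375),(498,553),(288,553)]];print('blk top',np.array(B),np.mean(B,0),np.linalg.norm(B[1]-B[0]))
th=np.radians(5.4); ex=np.array([-np.sin(th),np.cos(th),0])
print('fence c',fc,'place',fc-ex*.025)
t=fc-ex*.025; t[2]=.0315; goal(t,5.3)
E
```

```text
[0.5333 0.3947 0.2549]
[[0.4938 0.3587 0.048 ]
 [0.5738 0.3667 0.048 ]
 [0.5721 0.3777 0.048 ]
 [0.4934 0.3699 0.048 ]]
0.08045667214477023 5.67795665393402
board edges [0.4963 0.3009 0.012 ] [0.5844 0.3094 0.012 ]
blk top [[0.5192 0.331  0.1426]
 [0.5591 0.3348 0.1426]
 [0.5642 0.2946 0.1426]
 [0.5219 0.2905 0.1426]] [0.5411 0.3127 0.1426] 0.04003772163527232
fence c [0.5338 0.3627 0.048 ] place [0.5361 0.3378 0.048 ]
t 4.45 shift mm [87.6 25.2 -2.4] rot [ 0.0013 -0.0012  0.0004]
```

Request:
servo_tool --rows '[{"tx": 20, "ty": 21, "tz": -2.5, "ax": 0, "ay": 0, "az": 0}, {"tx": 55, "ty": 21, "tz": -2.5, "ax": 0, "ay": 0, "az": 0}, {"tx": 78, "ty": 21, "tz": -2.5, "ax": 0, "ay": 0, "az": 0}, {"tx": 84, "ty": 21, "tz": -2.5, "ax": 0, "ay": 0, "az": 0}, {"tx": 86, "ty": 21, "tz": -2.5, "ax": 0, "ay": 0, "az": 0}, {"tx": 87.5, "ty": 21, "tz": -2.5, "ax": 0, "ay": 0, "az": 0}, {"tx": 87.5, "ty": 21, "tz": -2.5, "ax": 0, "ay": 0, "az": 0}]'

```text
time: 5.32
ee_pos: [0.5377, 0.3341, 0.0325]
orientation: [[0.001, -0.093, 0.996], [0.0, 0.996, 0.093], [-1.0, 0.0, 0.001]]
force: [-0.0, 0.3, -4.2]
grip_width: 0.0417
```

```bash
python3 - <<'E'
from h import *
c=snap('wrist','w5.png')
a=c['image'][100:360,100:460]; cv2.imwrite('pics/w5c.png',cv2.resize(a,None,fx=2.2,fy=2.2,interpolation=cv2.INTER_CUBIC))
print(bot.get_obs()['force'])
E
```

```text
[-0.09345023 -0.45118445 -4.02669738]
```

View pics/w5c.png

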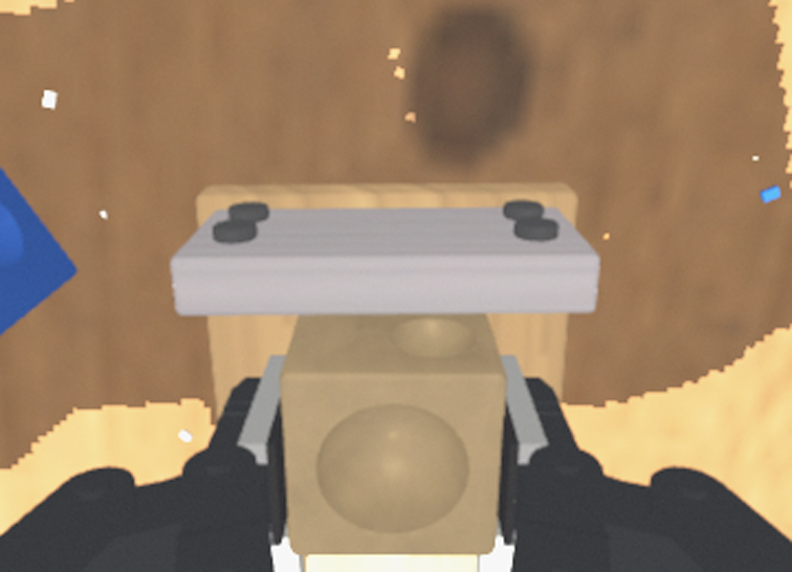

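The block is central in front of the fence and still hangs free (−4 N is its weight), so I'll lower it until it touches.

Request:
servo_tool --rows '[{"tx": 1, "ty": 0, "tz": 0, "ax": 0, "ay": 0, "az": 0}, {"tx": 2, "ty": 0, "tz": 0, "ax": 0, "ay": 0, "az": 0}, {"tx": 2, "ty": 0, "tz": 0, "ax": 0, "ay": 0, "az": 0}]'

```text
time: 5.75
ee_pos: [0.5376, 0.334, 0.0304]
orientation: [[0.001, -0.093, 0.996], [0.0, 0.996, 0.093], [-1.0, 0.0, 0.001]]
force: [-1.8, -1.2, 0.3]
grip_width: 0.0414
```

The board now carries the weight, so I'll release.

Request:
servo_tool --rows '[{"tx": 0, "ty": 0, "tz": 0, "ax": 0, "ay": 0, "az": 0}, {"tx": 0, "ty": 0, "tz": 0, "ax": 0, "ay": 0, "az": 0}, {"tx": 0, "ty": 0, "tz": 0, "ax": 0, "ay": 0, "az": 0}, {"tx": 0, "ty": 0, "tz": 0, "ax": 0, "ay": 0, "az": 0}, {"tx": 0, "ty": 0, "tz": 0, "ax": 0, "ay": 0, "az": 0}, {"tx": 0, "ty": 0, "tz": 0, "ax": 0, "ay": 0, "az": 0}]' --grip 75

```text
time: 6.5
ee_pos: [0.5375, 0.334, 0.0298]
orientation: [[0.0, -0.093, 0.996], [0.0, 0.996, 0.093], [-1.0, 0.0, 0.0]]
force: [0.1, 0.2, 0.0]
grip_width: 0.0751
```

Request:
servo_tool --rows '[{"tx": -30, "ty": 0, "tz": 0, "ax": 0, "ay": 0, "az": 0}, {"tx": -80, "ty": 0, "tz": 0, "ax": 0, "ay": 0, "az": 0}, {"tx": -130, "ty": -30, "tz": 0, "ax": 0, "ay": 0, "az": 0}, {"tx": -140, "ty": -70, "tz": 0, "ax": 0, "ay": 0, "az": 0}, {"tx": -140, "ty": -80, "tz": 0, "ax": 0, "ay": 0, "az": 0}, {"tx": -140, "ty": -80, "tz": 0, "ax": 0, "ay": 0, "az": 0}]'

```text
time: 7.25
ee_pos: [0.5447, 0.2541, 0.1693]
orientation: [[-0.001, -0.092, 0.996], [-0.0, 0.996, 0.092], [-1.0, 0.0, -0.001]]
force: [-0.5, 0.8, 0.2]
grip_width: 0.075
```

```bash
python3 - <<'E'
from h import *
c=snap('wrist','w6.png'); snap('top','t6.png'); s=snap('side','s6.png')
cv2.imwrite('pics/s6c.png',cv2.resize(s['image'][150:260,235:360],None,fx=5,fy=5,interpolation=cv2.INTER_CUBIC))
E
```

```text
(no output)
```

View pics/w6.png

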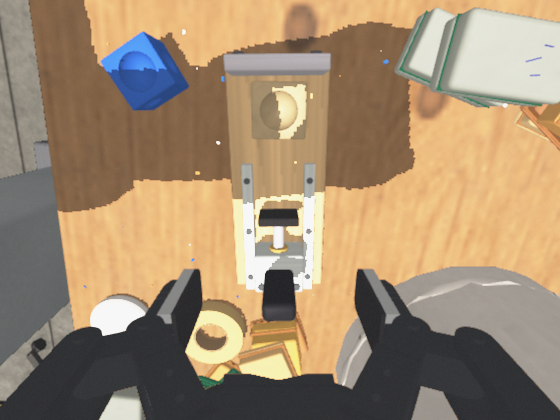

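View pics/s6c.png

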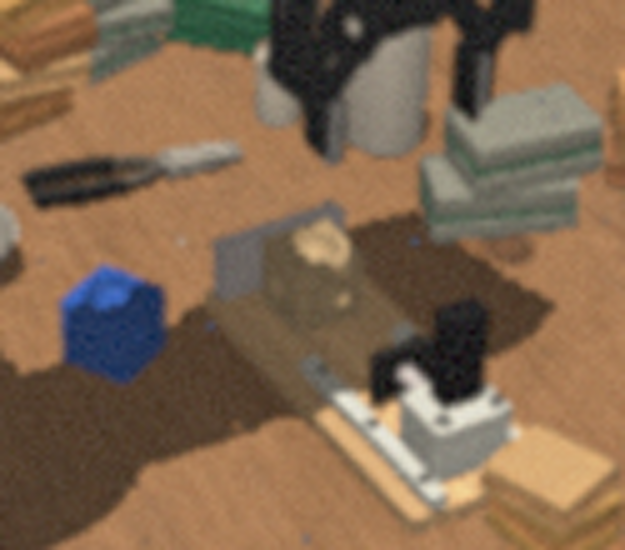

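The block stands square, centred and released at wrist (279,110). The post is at (280,295), and the pot is off to the right.

```bash
python3 - <<'E'
from h import *
np.set_printoptions(precision=4,suppress=True)
c=load('w6.png');a=cv2.imread('pics/w6.png')
cv2.imwrite('pics/w6c.png',cv2.resize(a[195:345,200:360],None,fx=4,fy=4,interpolation=cv2.INTER_CUBIC))
B=[onz(c,u,v,.054) for u,v in [(252,83),(306,83),(306,138),(253,138)]];print(np.mean(B,0),np.linalg.norm(B[1]-B[0]))
print('post pred',proj(c,[.5514,.1911,.107]),proj(c,[.5514,.1911,.049]))
print('pad face top', onz(c,279,210,.048))
print('fence face', onz(c,277.5,74,.048))
E
```

```text
[0.5383 0.3337 0.054 ] 0.04025543691218305
post pred (np.float64(278.9784982169528), np.float64(312.56622071339984)) (np.float64(278.8562749388526), np.float64(273.7662147565582))
pad face top [0.5457 0.2526 0.048 ]
fence face [0.5344 0.3602 0.048 ]
```

View pics/w6c.png

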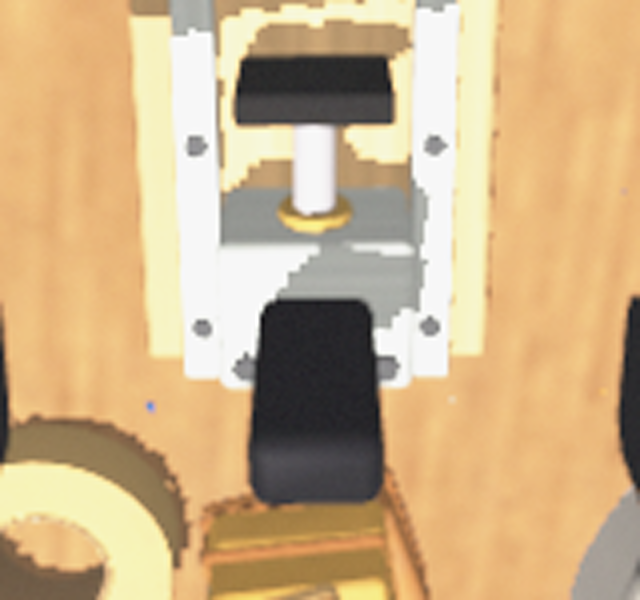

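```bash
python3 - <<'E'
from h import *
np.set_printoptions(precision=4,suppress=True)
c=load('top0.png')
for z in (0,.1,.2):
  print(z,[onz(c,u,v,z)[:2] for u,v in [(340,168),(305,140),(320,158),(298,110)]])
c=load('w6.png')
for z in (0,.1,.15): print(z,[onz(c,u,v,z)[:2] for u,v in [(338,380),(365,300),(420,272)]])
print('pad face',onz(c,279,218.7,.048))
goal([.5514,.1911,.16],95.4)
goal([.5514,.1911,.073],95.4)
E
```

```text
0 [array([0.6426, 0.0688]), array([0.7344, 0.1764]), array([0.6751, 0.1304]), array([0.8359, 0.1969])]
0.1 [array([0.6108, 0.0884]), array([0.6946, 0.1865]), array([0.6404, 0.1446]), array([0.7871, 0.2053])]
0.2 [array([0.579, 0.108]), array([0.6547, 0.1967]), array([0.6058, 0.1589]), array([0.7384, 0.2137])]
0 [array([0.6422, 0.0206]), array([0.6548, 0.1391]), array([0.7085, 0.1802])]
0.1 [array([0.6079, 0.1237]), array([0.6164, 0.2035]), array([0.6525, 0.2311])]
0.15 [array([0.5907, 0.1753]), array([0.5971, 0.2356]), array([0.6245, 0.2565])]
pad face [0.5465 0.2447 0.048 ]
t 7.4 shift mm [  9.1 -64.5   0.8] rot [-1.571  -0.0009 -0.001 ]
t 7.4 shift mm [ 96.1 -64.5   0.9] rot [-1.571  -0.0009 -0.001 ]
```

View pics/t6.png

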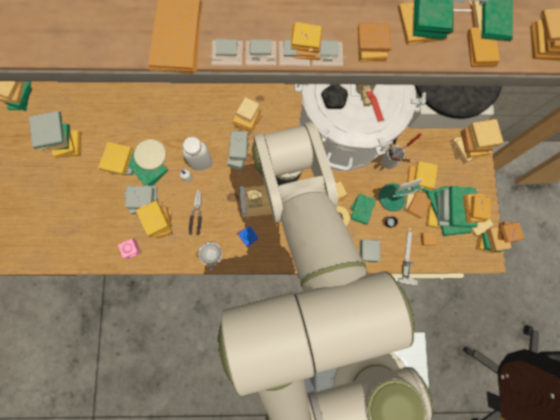

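```bash
python3 - <<'E'
from h import *
np.set_printoptions(precision=4,suppress=True)
def tri(c1,p1,c2,p2):
    o1,d1=ray(c1,*p1);o2,d2=ray(c2,*p2)
    s=np.linalg.lstsq(np.column_stack([d1,-d2]),o2-o1,rcond=None)[0]; a=o1+s[0]*d1;b=o2+s[1]*d2; return (a+b)/2,np.linalg.norm(a-b)
t=load('top0.png');s=load('side0.png')
print('knob',tri(t,(367,95),s,(457,140)))
print('black',tri(t,(335,97),s,(420,150)))
a=cv2.imread('pics/top0.png')[70:180,290:430];b=cv2.imread('pics/side0.png')[110:290,355:530]
cv2.imwrite('pics/pot.png',np.hstack([cv2.resize(a,(400,314)),cv2.resize(b,(390,314*1))]))
E
```

```text
knob (array([0.7428, 0.0487, 0.3202]), np.float64(0.04724393866865314))
black (array([0.7432, 0.126 , 0.2665]), np.float64(0.0036147086146333706))
```

View pics/pot.png

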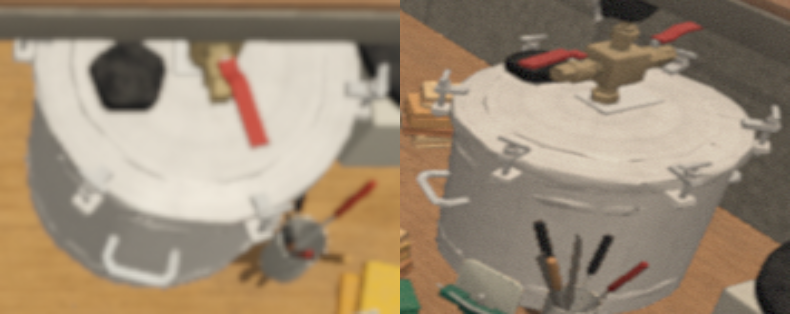

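View pics/s6.png

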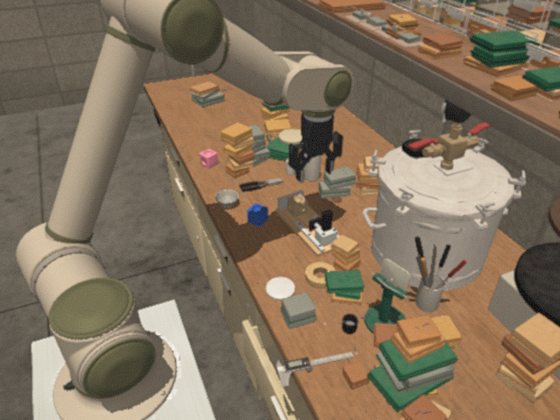

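```bash
python3 - <<'E'
from h import *
np.set_printoptions(precision=4,suppress=True)
s=load('s6.png');t=load('top0.png');t6=load('t6.png')
for z in (.16,.2,.25,.3,.35,.4,.45): print(z,proj(s,[.5447,.2541,z]),proj(t6,[.5447,.2541,z]))
for n,(u,v) in dict(clampL=(323,139),rimL=(303,110),near=(360,148),rimR=(417,105)).items(): print(n,onz(t,u,v,.22))
print(tri:=None)
def tri(c1,p1,c2,p2):
    o1,d1=ray(c1,*p1);o2,d2=ray(c2,*p2)
    s=np.linalg.lstsq(np.column_stack([d1,-d2]),o2-o1,rcond=None)[0]; a=o1+s[0]*d1;b=o2+s[1]*d2; return (a+b)/2,np.linalg.norm(a-b)
S=load('side0.png')
print('clamp',tri(t,(323,139),S,(404,198)))
print('handle',tri(t,(340,165),S,(368,212)))
E
```

```text
0.16 (np.float64(314.5984125144271), np.float64(180.02417527887212)) (np.float64(282.7467663221759), np.float64(184.9152397034422))
0.2 (np.float64(315.29608145915057), np.float64(166.21591064729668)) (np.float64(283.33290576910383), np.float64(180.80080288485053))
0.25 (np.float64(316.209804070721), np.float64(148.1315115697085)) (np.float64(284.1352989797207), np.float64(175.16836134546406))
0.3 (np.float64(317.173318819892), np.float64(129.06162644209684)) (np.float64(285.0272642086983), np.float64(168.90716429031983))
0.35 (np.float64(318.190809746261), np.float64(108.92344474748515)) (np.float64(286.0246866267254), np.float64(161.90570492441557))
0.4 (np.float64(319.2669431788726), np.float64(87.62461049555094)) (np.float64(287.1474436168886), np.float64(154.02445290687848))
0.45 (np.float64(320.4069392893708), np.float64(65.0618060425519)) (np.float64(288.420742992072), np.float64(145.0864606632196))
clampL [0.6496 0.1527 0.22  ]
rimL [0.7288 0.2024 0.22  ]
near [0.6258 0.0588 0.22  ]
rimR [ 0.7447 -0.0966  0.22  ]
None
clamp (array([0.7052, 0.1305, 0.1328]), np.float64(0.04109430291968682))
handle (array([0.6035, 0.0978, 0.1507]), np.float64(0.0008179824364918526))
```

The pot and its handle are at least 10 cm from the post axis, so there is room. Next I turn the jaws along the pressing direction above the post, then look.

Request:
servo_tool --rows '[{"tx": 0, "ty": -8, "tz": 0, "ax": -0.18, "ay": 0, "az": 0}, {"tx": 0, "ty": -16, "tz": 0, "ax": -0.36, "ay": 0, "az": 0}, {"tx": 2, "ty": -24, "tz": 0, "ax": -0.54, "ay": 0, "az": 0}, {"tx": 4, "ty": -32, "tz": 0, "ax": -0.72, "ay": 0, "az": 0}, {"tx": 6, "ty": -40, "tz": 0, "ax": -0.9, "ay": 0, "az": 0}, {"tx": 8, "ty": -48, "tz": 0, "ax": -1.08, "ay": 0, "az": 0}, {"tx": 9, "ty": -56, "tz": 0, "ax": -1.26, "ay": 0, "az": 0}, {"tx": 9, "ty": -64, "tz": 1, "ax": -1.44, "ay": 0, "az": 0}, {"tx": 9, "ty": -64.5, "tz": 1, "ax": -1.571, "ay": 0, "az": 0}, {"tx": 9, "ty": -64.5, "tz": 1, "ax": -1.571, "ay": 0, "az": 0}, {"tx": 9, "ty": -64.5, "tz": 1, "ax": -1.571, "ay": 0, "az": 0}]' --grip 50

```text
time: 8.78
ee_pos: [0.5518, 0.1907, 0.1606]
orientation: [[-0.0, -0.996, -0.091], [0.0, -0.091, 0.996], [-1.0, 0.0, 0.0]]
force: [0.4, -0.5, -0.2]
grip_width: 0.0499
```

```bash
python3 - <<'E'
from h import *
c=snap('wrist','w7.png'); print(proj(c,[.5514,.1911,.107])); goal([.5514,.1911,.073],95.4)
E
```

```text
(np.float64(278.0552636090991), np.float64(238.5043774249829))
t 8.825 shift mm [87.6  0.3  0.5] rot [-0.0024  0.     -0.0004]
```

View pics/w7.png

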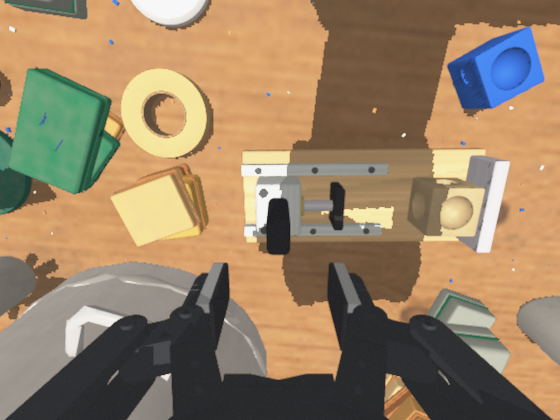

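The post top is at (279,238), matching the prediction and midway between the fingers. I'll descend.

Request:
servo_tool --rows '[{"tx": 30, "ty": 0, "tz": 0.5, "ax": 0, "ay": 0, "az": 0}, {"tx": 60, "ty": 0, "tz": 0.5, "ax": 0, "ay": 0, "az": 0}, {"tx": 80, "ty": 0, "tz": 0.5, "ax": 0, "ay": 0, "az": 0}, {"tx": 87, "ty": 0, "tz": 0.5, "ax": 0, "ay": 0, "az": 0}, {"tx": 87, "ty": 0, "tz": 0.5, "ax": 0, "ay": 0, "az": 0}]'

```text
time: 9.45
ee_pos: [0.5519, 0.1908, 0.074]
orientation: [[-0.0, -0.996, -0.093], [0.0, -0.093, 0.996], [-1.0, 0.0, 0.0]]
force: [-0.2, -0.3, -0.1]
grip_width: 0.0496
```

Request:
servo_tool --rows '[{"tx": 0, "ty": 0, "tz": 0, "ax": 0, "ay": 0, "az": 0}, {"tx": 0, "ty": 0, "tz": 0, "ax": 0, "ay": 0, "az": 0}, {"tx": 0, "ty": 0, "tz": 0, "ax": 0, "ay": 0, "az": 0}, {"tx": 0, "ty": 0, "tz": 0, "ax": 0, "ay": 0, "az": 0}, {"tx": 0, "ty": 0, "tz": 0, "ax": 0, "ay": 0, "az": 0}, {"tx": 0, "ty": 0, "tz": 0, "ax": 0, "ay": 0, "az": 0}, {"tx": 0, "ty": 0, "tz": 0, "ax": 0, "ay": 0, "az": 0}, {"tx": 0, "ty": 0, "tz": 0, "ax": 0, "ay": 0, "az": 0}]' --grip 5 --force 60

```text
time: 10.45
ee_pos: [0.5522, 0.1907, 0.0747]
orientation: [[0.001, -0.996, -0.093], [0.0, -0.093, 0.996], [-1.0, -0.001, -0.0]]
force: [-1.3, -0.6, 6.3]
grip_width: 0.015
```

The post is pinched (opening 15 mm). I'll push 55 mm first, staying short of contact.

Request:
servo_tool --rows '[{"tx": 0, "ty": 0, "tz": 5, "ax": 0, "ay": 0, "az": 0}, {"tx": 0, "ty": 0, "tz": 15, "ax": 0, "ay": 0, "az": 0}, {"tx": 0, "ty": 0, "tz": 25, "ax": 0, "ay": 0, "az": 0}, {"tx": 0, "ty": 0, "tz": 35, "ax": 0, "ay": 0, "az": 0}, {"tx": 0, "ty": 0, "tz": 45, "ax": 0, "ay": 0, "az": 0}, {"tx": 0, "ty": 0, "tz": 52, "ax": 0, "ay": 0, "az": 0}, {"tx": 0, "ty": 0, "tz": 55, "ax": 0, "ay": 0, "az": 0}, {"tx": 0, "ty": 0, "tz": 55, "ax": 0, "ay": 0, "az": 0}]'

```text
time: 11.45
ee_pos: [0.5466, 0.2459, 0.0747]
orientation: [[0.001, -0.996, -0.094], [0.0, -0.094, 0.996], [-1.0, -0.001, 0.0]]
force: [-2.0, 1.4, 5.8]
grip_width: 0.0153
```

```bash
python3 - <<'E'
from h import *
c=snap('wrist','w8.png'); 
cv2.imwrite('pics/w8c.png',cv2.resize(c['image'][60:330,200:500],None,fx=2.2,fy=2.2,interpolation=cv2.INTER_CUBIC))
E
```

```text
(no output)
```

View pics/w8c.png

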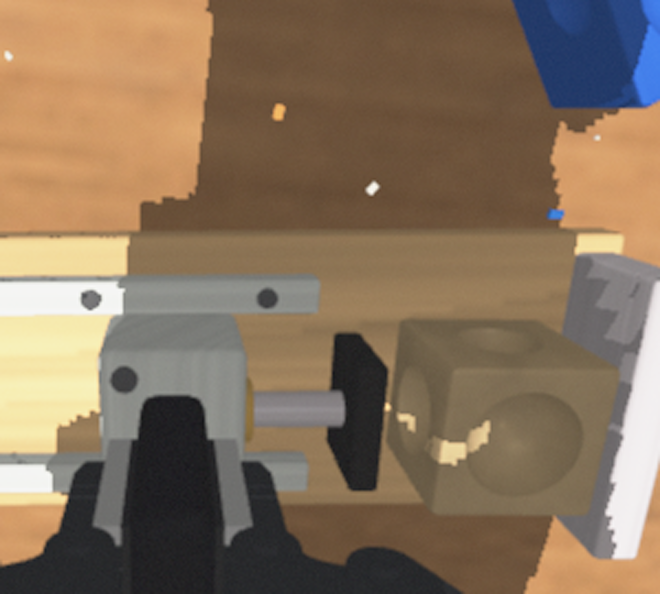

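The pad is close to the block (at crop (360,410) and (500,420)), everything is aligned, and there's a small gap. I'll continue slowly.

Request:
servo_tool --rows '[{"tx": 0, "ty": 0, "tz": 3, "ax": 0, "ay": 0, "az": 0}, {"tx": 0, "ty": 0, "tz": 6, "ax": 0, "ay": 0, "az": 0}, {"tx": 0, "ty": 0, "tz": 9, "ax": 0, "ay": 0, "az": 0}, {"tx": 0, "ty": 0, "tz": 11, "ax": 0, "ay": 0, "az": 0}, {"tx": 0, "ty": 0, "tz": 13, "ax": 0, "ay": 0, "az": 0}, {"tx": 0, "ty": 0, "tz": 15, "ax": 0, "ay": 0, "az": 0}, {"tx": 0, "ty": 0, "tz": 17, "ax": 0, "ay": 0, "az": 0}, {"tx": 0, "ty": 0, "tz": 19, "ax": 0, "ay": 0, "az": 0}, {"tx": 0, "ty": 0, "tz": 21, "ax": 0, "ay": 0, "az": 0}, {"tx": 0, "ty": 0, "tz": 21, "ax": 0, "ay": 0, "az": 0}]'

```text
time: 12.75
ee_pos: [0.5446, 0.2659, 0.0747]
orientation: [[0.0, -0.996, -0.093], [-0.001, -0.093, 0.996], [-1.0, -0.0, -0.001]]
force: [-3.8, -3.6, 7.8]
grip_width: 0.0153
```

```bash
python3 - <<'E'
from h import *
c=snap('wrist','w9.png'); 
cv2.imwrite('pics/w9c.png',cv2.resize(c['image'][120:330,220:490],None,fx=2.6,fy=2.6,interpolation=cv2.INTER_CUBIC))
E
```

```text
(no output)
```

View pics/w9c.png

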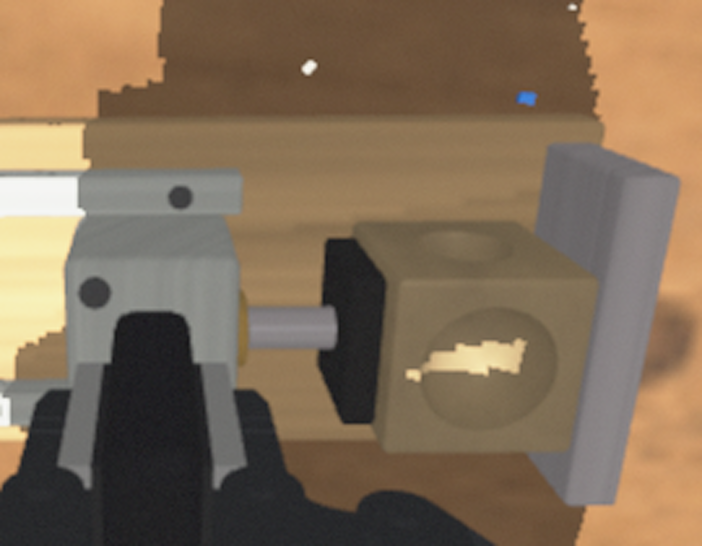

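Request:
servo_tool --rows '[{"tx": 0, "ty": 0, "tz": 1, "ax": 0, "ay": 0, "az": 0}, {"tx": 0, "ty": 0, "tz": 2, "ax": 0, "ay": 0, "az": 0}, {"tx": 0, "ty": 0, "tz": 3, "ax": 0, "ay": 0, "az": 0}, {"tx": 0, "ty": 0, "tz": 4, "ax": 0, "ay": 0, "az": 0}, {"tx": 0, "ty": 0, "tz": 4, "ax": 0, "ay": 0, "az": 0}]'

```text
time: 13.42
ee_pos: [0.5443, 0.2697, 0.0747]
orientation: [[0.0, -0.996, -0.093], [-0.001, -0.093, 0.996], [-1.0, 0.0, -0.001]]
force: [-3.1, -4.8, 7.2]
grip_width: 0.0155
```

Request:
servo_tool --rows '[{"tx": 0, "ty": 0, "tz": 1, "ax": 0, "ay": 0, "az": 0}, {"tx": 0, "ty": 0, "tz": 2, "ax": 0, "ay": 0, "az": 0}, {"tx": 0, "ty": 0, "tz": 3, "ax": 0, "ay": 0, "az": 0}, {"tx": 0, "ty": 0, "tz": 3, "ax": 0, "ay": 0, "az": 0}]'

```text
time: 13.92
ee_pos: [0.544, 0.2725, 0.0747]
orientation: [[0.0, -0.996, -0.093], [-0.001, -0.093, 0.996], [-1.0, 0.0, -0.001]]
force: [-3.7, -5.4, 7.9]
grip_width: 0.0155
```

```bash
python3 - <<'E'
from h import *
c=snap('wrist','w10.png'); 
cv2.imwrite('pics/w10c.png',cv2.resize(c['image'][120:330,220:490],None,fx=2.6,fy=2.6,interpolation=cv2.INTER_CUBIC))
E
```

```text
(no output)
```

View pics/w10c.png

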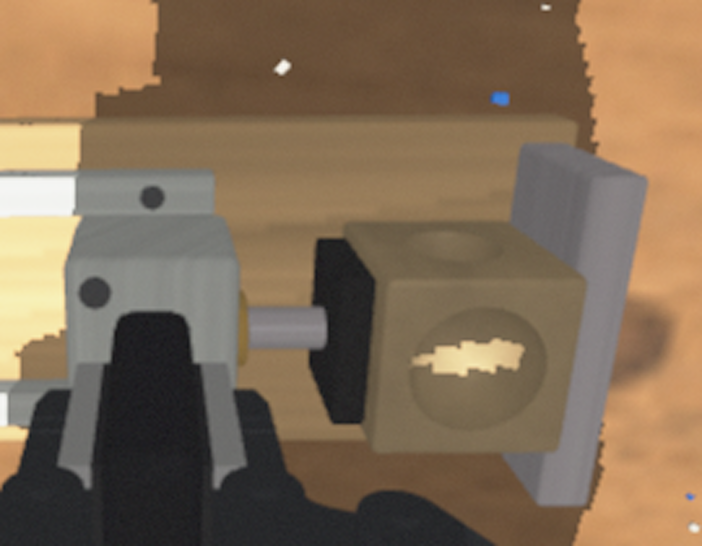

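Request:
servo_tool --rows '[{"tx": 0, "ty": 0, "tz": 1, "ax": 0, "ay": 0, "az": 0}, {"tx": 0, "ty": 0, "tz": 2, "ax": 0, "ay": 0, "az": 0}, {"tx": 0, "ty": 0, "tz": 3, "ax": 0, "ay": 0, "az": 0}, {"tx": 0, "ty": 0, "tz": 3, "ax": 0, "ay": 0, "az": 0}]'

```text
time: 14.48
ee_pos: [0.5437, 0.2752, 0.0747]
orientation: [[-0.0, -0.996, -0.093], [-0.002, -0.093, 0.996], [-1.0, 0.0, -0.002]]
force: [-3.5, -8.3, 7.9]
grip_width: 0.0156
```

Request:
servo_tool --rows '[{"tx": 0, "ty": 0, "tz": 1, "ax": 0, "ay": 0, "az": 0}, {"tx": 0, "ty": 0, "tz": 2, "ax": 0, "ay": 0, "az": 0}, {"tx": 0, "ty": 0, "tz": 3, "ax": 0, "ay": 0, "az": 0}, {"tx": 0, "ty": 0, "tz": 3, "ax": 0, "ay": 0, "az": 0}]'

```text
time: 14.98
ee_pos: [0.5434, 0.2779, 0.0747]
orientation: [[-0.0, -0.996, -0.093], [-0.003, -0.093, 0.996], [-1.0, 0.0, -0.002]]
force: [-4.5, -8.7, 9.0]
grip_width: 0.0153
```

```bash
python3 - <<'E'
from h import *
c=snap('wrist','w11.png'); 
cv2.imwrite('pics/w11c.png',cv2.resize(c['image'][120:330,220:490],None,fx=2.6,fy=2.6,interpolation=cv2.INTER_CUBIC))
E
```

```text
(no output)
```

View pics/w11c.png

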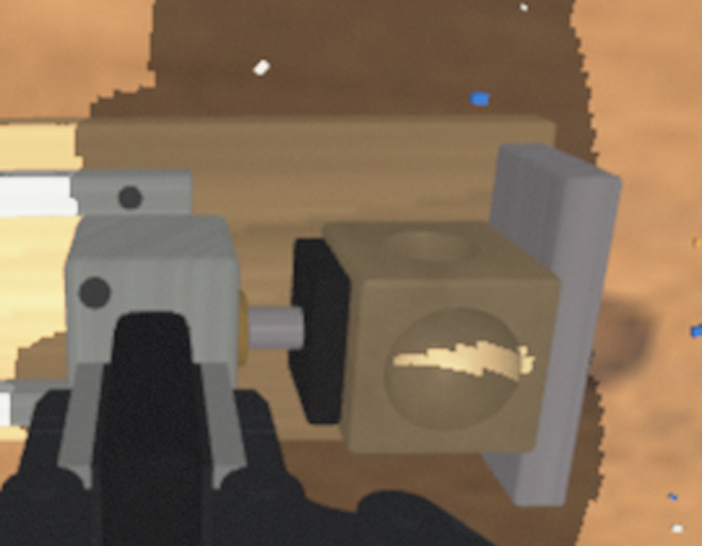

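```bash
python3 - <<'E'
from h import *
def e(f,x,y,k,ox,oy):
    c=load(f); p=onz(c,(x+.5)/k-.5+ox,(y+.5)/k-.5+oy,.048); return p
ex=np.array([-.093,.996,0])
for f,x,y,k,ox,oy,yy in [('w8.png',387,370,2.2,200,60,.2459),('w10.png',375,280,2.6,220,120,.2725),('w11.png',350,280,2.6,220,120,.2779)]:
    p=e(f,x,y,k,ox,oy); ee=np.array([.5434-(yy-.2779)*-.1*-1,yy,0]); print(f,p,((p-np.array([.5434+.0934*(.2779-yy),yy,0]))@ex*1000).round(2))
o=bot.get_obs(); print(o['force'],o['ee_pos'])
# frames: pad edge / slide edge rows for several zooms
ims=[cv2.resize(cv2.imread(f'pics/{f}.png')[180:300,240:400],None,fx=3.5,fy=2.4,interpolation=cv2.INTER_CUBIC) for f in ('w8','w11')]
cv2.imwrite('pics/cmp.png',np.vstack(ims))
E
```

```text
w8.png [0.52331138 0.29890703 0.048     ] 54.94
w10.png [0.52092436 0.3189224  0.048     ] 48.37
w11.png [0.52088576 0.31886756 0.048     ] 42.9
[-4.01966113 -9.73395443  8.19176032] [0.54344198 0.2778829  0.07468238]
```

View pics/cmp.png

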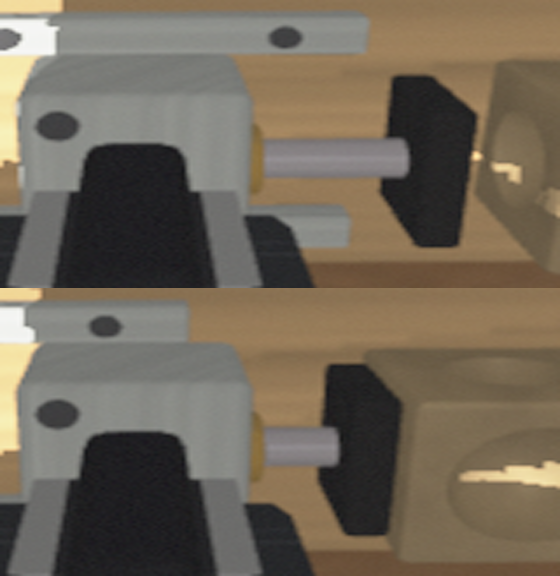

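With the spring free, the pad measured 54.9 mm ahead of the slide centre (nominal 55). It now measures 42.9 mm, so it is about 12 mm in, and the force reading of about 9.7 N including friction agrees. The block no longer moves relative to the fence, so I'll add 2 mm.

Request:
servo_tool --rows '[{"tx": 0, "ty": 0, "tz": 1, "ax": 0, "ay": 0, "az": 0}, {"tx": 0, "ty": 0, "tz": 2, "ax": 0, "ay": 0, "az": 0}, {"tx": 0, "ty": 0, "tz": 2, "ax": 0, "ay": 0, "az": 0}, {"tx": 0, "ty": 0, "tz": 2, "ax": 0, "ay": 0, "az": 0}, {"tx": 0, "ty": 0, "tz": 2, "ax": 0, "ay": 0, "az": 0}, {"tx": 0, "ty": 0, "tz": 2, "ax": 0, "ay": 0, "az": 0}, {"tx": 0, "ty": 0, "tz": 2, "ax": 0, "ay": 0, "az": 0}]'

```text
time: 15.9
ee_pos: [0.5433, 0.2796, 0.0747]
orientation: [[-0.0, -0.996, -0.093], [-0.003, -0.093, 0.996], [-1.0, 0.001, -0.003]]
force: [-3.7, -10.1, 8.3]
grip_width: 0.0155
```

```bash
python3 - <<'E'
from h import *
c=snap('wrist','w12.png'); 
cv2.imwrite('pics/w12c.png',cv2.resize(c['image'][120:330,220:490],None,fx=2.6,fy=2.6,interpolation=cv2.INTER_CUBIC))
o=bot.get_obs(); print(o['force'],o['ee_pos'],abs(o['joint_vel']).max() if hasattr(o['joint_vel'],'max') else o['joint_vel'])
s=snap('side','s12.png')
E
```

```text
[ -3.72647216 -10.90225621   7.92125002] [0.54326466 0.27965956 0.07470524] 0.0014712243011603741
```

View pics/w12c.png

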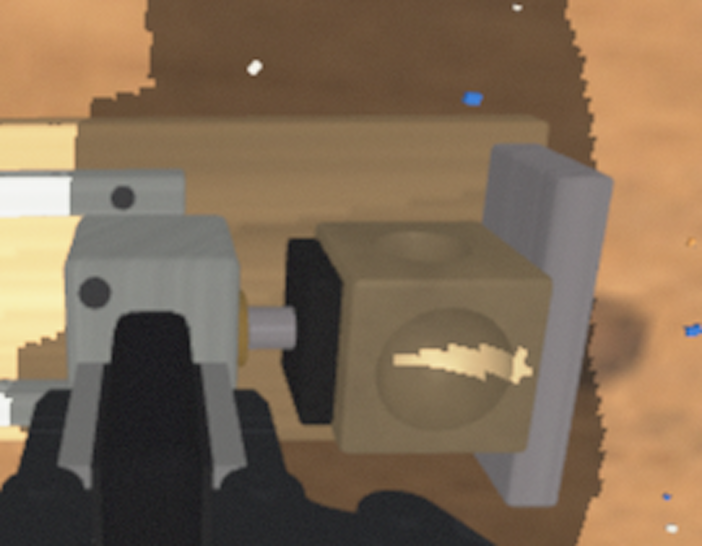

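View pics/s12.png

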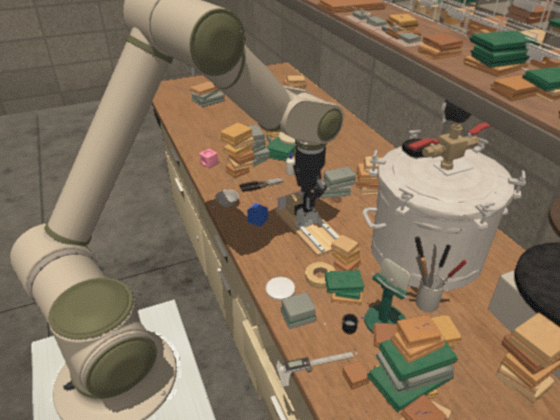

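The block sits flush and square on the fence, the pad is about 14 mm in, nothing is moving and the bystanders are in place. I'm handing in.

```bash
python3 -c "
from station import bot
print(bot.close_job())"
```

```text
the job is handed in; nothing more can be done
None
```

I stood the brass block on the bare end of the board in front of the fence and let go of it. Then I pinched the slide by its grip post and pushed until the pad pressed the block against the fence. I handed in at about 16 s, still holding the slide; the hand-in gives no verdict.

**Last checks:**
- **Pad travel:** the last camera measurement gave about 12 mm pushed in. I then advanced about 1.8 mm more, so it should be close to 14 mm, or about 10 N.
- **Push force:** the wrist read 10–11 N along the push, including about 1.5 N of slide friction.
- **Block:** in the last picture it stood flat and square. It had stopped moving relative to the fence, and the fingers were clear of it.
- **Bystanders:** in the last side view they looked undisturbed; I judged this by eye and did not measure it.

**Disagreements:**
- **Early jig measurements:** these differed by up to 6 mm across the board between the two cameras. I settled it with a closer wrist view before placing.
- **First move:** the first move call was refused because its rows left out zero values. Nothing moved.
- **Side forces:** the wrist also read about 4 N sideways and 8 N vertically while holding the post. I took this as strain from the grip and did not look further.

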